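# Move a measuring-head carrier from its parking slide to the gauge

### The job

The measuring head's carrier plate is parked in the narrow parking slide: press the button on that slide's end stop so that the catch lets go and the plate springs loose, and draw the plate out. Then set it down on the flat apron in front of the empty slide on the gauge's broad base, same way round, and push it gently along the dovetail, by feel, until the gauge's catch clicks and holds it; let go and leave it there. Do not force anything, and leave the rest of the bench as it is.

Things in the scene. Friction and masses are not known exactly. Their poses are not given: they have to be found in the camera images.
- plate_grip (a point): Centre of the grip block of the loose carrier plate (0.35 to 0.6 kg). Grey block 32 mm (x) by 30 mm (y, grasp across this) by 46 mm high, on an aluminium plate 84 x 60 x 8 mm. x axis towards the plate's leading end, z up. This point is 43 mm above the foot's underside, 23 mm above the plate's top. The plate reaches 54 mm ahead of this point (+x) and 30 mm behind it.
- plate: The carrier as a whole; origin on the foot's underside, 43 mm below plate_grip and 5 mm ahead. Dovetail foot 12 mm high, 42 mm wide at its bottom, x from -35 to 21 mm. Ahead of it the plate overhangs, with a window closed by a 10 mm bar at the leading end, where the catch engages. A 16 mm cylinder sticks 24 mm out of the block's rear (-x), a thin probe out of its front, 9 mm above plate_grip.
- park: Parking slide where the plate starts, latched: a bare narrow steel bar 236 x 80 x 20 mm. Origin on the centre line at table level, x axis inwards along the slide, z up. Channel as the gauge's, mouth at x = -28 mm; end stop's face at x = 55 mm. plate_grip starts at x = -1, z = 63 mm. Once plate_grip is back at x = -58 mm or less, the foot is out of the channel and the plate can be lifted.
- park_button (a point): Centre of the top of the black press button (22 x 26 mm, top 72 mm above the table) on the parking slide's end stop, 77 mm inwards of the slide's origin. Press straight down 7 mm: 1.6 to 4.4 N of spring, plus up to 1 N friction. While it is held down a spring pin (5 to 3 N) pushes the plate 10 mm out along -x; it then stays free when the button is let go.
- park_catch (a joint): Parking slide's catch, m: 0 up (catching), 0.007 with the button fully pressed; lets the plate go at about 0.005.
- gauge: The gauge, where the plate must go: broad light-grey cast base 310 x 150 x 20 mm (x from -120 to 190 mm), with a bearing on an upright arbor 98 mm high at x = 158 mm. Origin on the slide's centre line at table level, x axis inwards along the slide, z up. Flat apron, 20 mm above the table, from x = -120 mm to the mouth at x = -28 mm; then the dovetail channel, its floor level with the apron.
- gauge_mouth (a point): Middle of the mouth of the gauge's channel, on its floor; axes as the gauge's. Rails 11 mm high; channel 46 mm wide at the floor, 36 mm at the lips, 1 mm play each side of the foot, about 1.5 mm upwards. Flared lead-in walls, 9 mm high, narrow from 63 mm at 22 mm before the mouth to 43 mm at the mouth.
- gauge_catch (a joint): Gauge's catch, m: 0 up, 0.005 to 0.007 while the plate's bar rides over it (from about 24 mm before home, 1 to 4 N of push), back to 0 at the click, 2 mm before the solid stop; over 16 N of push means the stop. Its end stop (60 x 40 mm, 56 high) is clamped anywhere in a 30 mm range, not measured: home has plate_grip between x = -1 and 29 mm in the gauge's frame.
- gauge_ejector (a joint): Spring pin in the gauge's stop face, m: 0.012 out (free), 0 pushed flush. The plate meets it 10 mm before home and pushes it in (3 to 6 N); about 0.002 with the plate home and held by the catch.
- ring: Bystander: steel bearing ring, 52 mm across, 16 mm high, between the slides.
- small_ring: Bystander: steel ring, 34 mm across, 12 mm high, between the slides.
- pen: Bystander: orange marker pen, 140 mm long, 12 mm thick.
- wrench: Bystander: wrench lying on the bench to the left.
- driver: Bystander: screwdriver lying on the bench to the right.
- oiler: Bystander: white oil bottle, 48 mm across, 120 mm high, on the left.
- master: Bystander: upright steel setting cylinder, 44 mm across, 50 mm high, on the right.
There are look-alikes about, which are no part of the job. Leave any black or turquoise look-alike of the plate alone. Several things look just like the park: the one meant starts farthest from the robot's base.

How it is judged (in metres and radians):
On the way, in this order (a step that is already met when the one before it is completed fails the run):
1. the parking slide's catch is pressed down and the plate springs loose (at least 5 mm back from home) (x of plate_grip in the frame of park below -0.006 m and horizontal distance between plate_grip and park below 0.06 m and value of joint park_catch above 0.003 m).
2. the plate is drawn out of the parking slide and carried clear of it (horizontal distance between plate_grip and park above 0.12 m), for 0.1 s.
3. the plate is slid along the gauge's dovetail and rides down the catch (y of plate_grip in the frame of gauge between -0.004 and 0.004 m and z of plate_grip in the frame of gauge between 0.059 and 0.067 m and angle between the x axis of plate_grip and the x axis of gauge, either way round below 0.06 rad and value of joint gauge_catch above 0.003 m).
At the end, for the whole second after the job is handed in: Plate at rest, released, in the gauge's dovetail: leading end inwards, square within 0.06 rad, within 4 mm of centre line and height, pushed home on the stop (gauge's ejector pin in, under 5 mm; plate_grip beyond x = -8 mm); gauge's catch clicked back up and parking catch up (both under 1.5 mm) (y of plate_grip in the frame of gauge between -0.004 and 0.004 m and z of plate_grip in the frame of gauge between 0.059 and 0.067 m and angle between the x axis of plate_grip and the x axis of gauge, either way round below 0.06 rad and x of plate_grip in the frame of gauge above -0.008 m and value of joint gauge_ejector below 0.005 m and value of joint each of gauge_catch, park_catch below 0.0015 m and linear speed of plate below 0.01 m/s); the robot touches nothing.
It fails at once if the plate is forced along the gauge's dovetail: more than 50 N of contact between them with the foot in the channel (contact force between plate and gauge above 50 N and x of plate_grip in the frame of gauge above -0.045 m and horizontal distance between plate_grip and gauge below 0.06 m).
It fails at once if the plate is slammed down on the gauge (over 150 N) (contact force between plate and gauge above 150 N).
It fails at once if the plate is wrenched in the parking slide: more than 60 N between them (contact force between plate and park above 60 N).
It fails at once if the robot presses on the gauge, the parking slide or its button with more than 40 N (contact force between the arm and park above 40 N or contact force between the arm and gauge above 40 N).
It fails at once if a bystander is moved by more than 30 mm (distance of any of ring, small_ring, pen, wrench, driver, oiler, master from where it was at the start of the episode above 0.03 m).
It also fails if it takes over 72 s, if anything falls off the work surface, if the arm or the gripper's body presses on something with over 40 N, if the wrist force passes 120 N, or if a joint passes its speed limit or range.

### The arm

A 6-joint arm with a two-finger parallel gripper is mounted at the origin on the work surface. World frame = base frame: x ahead of the robot, y to its left, z up, the work surface at z = 0. Lengths are in mm, angles in rad, forces in N, time in s.
With the tool pointing down it reaches from about 375 to 925 mm from the base axis. Payload 5.7 kg.
Tool frame: the origin (TCP) lies between the finger pads; the fingertips stand 8 mm ahead of it and the grasp point (between the pads) lies 11 mm behind it; z points along the fingers, y is the line along which they close (so a half turn about z gives the same grasp; the last joint's range is limited). The gripper opens to 85 mm and grips with 20 to 120 N. Pads are 22 mm wide; open, the fingers measure 114 mm over their backs; the gripper's body (76 mm by 85 mm) begins 54 mm behind the grasp point. The pads swing forward as they close: fully open they stand 13 mm farther back than shut.
Start: joints at [1.062, 0.359, 1.51, -0, 1.272, -0.115], TCP at [230.211, 554.046, 239.267] pointing down, gripper open.
Joint ranges: [-2.97, 2.97], [-1.01, 2.36], [0.21, 2.38], [-0.96, 4.11], [0.2, 2.71], [-2.98, 2.98]. Speed limits (rad/s): [2.39, 2.39, 3.14, 3.14, 3.14, 3.14].

### API

Orientations are given as a unit quaternion [x, y, z, w].
In Python, from station import arm, grab_frame, get_calibration gives the robot as it stands.
- The arm moves only by the tool send_rows, never from a script. Its argument "rows" is a list of rows, each a list of 7 numbers: the turn, a rotation vector about the tool's x, y, z in degrees, then the shift along the tool's x, y, z in cm, then the closure, from -1 (fully open) to 1 (shut), so that 0 is half open. In form: [[wx, wy, wz, x, y, z, grip], ...]. A call has 1 to 20 rows; each row is the pose to reach, as a shift and turn from the pose commanded when the call began, along the tool's axes at that moment; what a row does not reach only later rows make up. A row lasts 1/8 s, in which the tool goes at most 62.5 mm and 10.7 degrees, less where a joint would pass 70% of its speed; a pose out of reach is approached as far as the arm can. A call with a gripper value outside its range is refused whole. The fingers move at their own pace and stop on an object; "squeeze" is the grip in N (left out, the last holds). Time passes only in rows, so rows that repeat a pose let the fingers close. It gives the time, the measured TCP pose, the force, the opening and the grip force at its end, in the units of the state.
- arm.get_obs(): the state, without advancing time (a new reading comes with each control period).
- grab_frame(name): name is "side" or "top"; returns (picture, depth): 400x640x3 uint8, red, green, blue; 400x640 float32, mm along the optical axis (not along the pixel's ray), 0 where there is no reading.
- get_calibration(name): a dict with "mtx" (3x3 intrinsics, pixels), "R" (3x3) and "t" (3): a world point X has camera coordinates R X + t. Camera axes: x right, y down, z forward; pixel columns grow to the right and rows downward; lengths in mm; the calibration is good to about 2 mm. A picture is of the moment at which its call begins. get_calibration takes no time and is no camera call.
- arm.job_done(): hands the job in; it is judged then, once.
The state is a dict: "t": time; "qpos": joint angles; "dq": joint speeds; "tau": joint torques, N m; "position": TCP position; "tcp_rot": TCP orientation; "ft_force": force on the tool from outside, world axes, zero at the start; "moment": the same for the moment, N m; "grip_width": opening from 0.0 (shut) to 1.0 (fully open); "grasp_force": force on a finger pad.
Only numpy, scipy, OpenCV 4.12 (cv2) and the standard library are available. Lean on these libraries where they do the work, as an engineer would, in place of code of your own. Each camera call takes 0.05 s, during which the arm holds its last target. There are 200 camera calls.

## Working session

There is one attempt and no reset: what is moved stays moved. The work goes in short steps, Python scripts to look and compute and a tool call to move; the robot and the scene stay as the last step left them, time stands still between calls to the robot, and variables do not carry over. Pictures are saved under pics/ and viewed, at most 10 in all, crops included, and the job is handed in when it is done.

Besides the shell and the picture viewer there is one more tool, called after "Emit:" as a command line: name --pt "numbers of a row" for each row, then --argument value for the rest. send_rows: Moves the arm, as the interface text tells. Its arguments: {"type":"object","properties":{"rows":{"type":"array","items":{"type":"array","items":{"type":"number"}}},"squeeze":{"type":"number"}},"required":["rows"]}

```bash
mkdir -p pics
cat > h.py <<'E'
import numpy as np, cv2
from station import arm, grab_frame, get_calibration
def save(name,fn):
    p,d=grab_frame(name); cv2.imwrite('pics/'+fn+'.png',cv2.cvtColor(p,cv2.COLOR_RGB2BGR)); np.save('pics/'+fn+'.npy',d); return p,d
def world(name,d):
    c=get_calibration(name);K,R,t=[np.array(c[k],float) for k in('mtx','R','t')]
    v,u=np.mgrid[:d.shape[0],:d.shape[1]]
    pc=np.stack([(u-K[0,2])/K[0,0]*d,(v-K[1,2])/K[1,1]*d,d],-1)
    return (pc-t.ravel())@R
def crop(fn,out,u0,v0,u1,v1,s):
    im=cv2.imread('pics/'+fn+'.png')[v0:v1,u0:u1]; cv2.imwrite('pics/'+out+'.png',cv2.resize(im,None,fx=s,fy=s,interpolation=cv2.INTER_CUBIC))
E
python3 - <<'E'
from h import *
for n in('top','side'):
    save(n,n+'0'); c=get_calibration(n); print(n,c['mtx'],c['R'],c['t'])
print(arm.get_obs())
E
```

```text
top [[408.31176465   0.         324.80730955]
 [  0.         408.31176465 200.18456886]
 [  0.           0.           1.        ]] [[-0.01445621 -0.99937584  0.03223275]
 [-0.98431906  0.00855579 -0.17618962]
 [ 0.17580387 -0.03427435 -0.98382837]] [ -20.32944526  502.15591318 1043.5665794 ]
side [[390.90979501   0.         311.56873665]
 [  0.         390.90979501 195.28908911]
 [  0.           0.           1.        ]] [[ 0.94510071 -0.32668227  0.00795907]
 [-0.16370776 -0.49440937 -0.85367391]
 [ 0.28281517  0.80550485 -0.52074707]] [-461.58954022  134.33766725 1185.93497793]
{'t': 0.1, 'qpos': array([ 1.06189210e+00,  3.59379705e-01,  1.51132811e+00,  1.50119839e-05,
        1.27253428e+00, -1.15107604e-01]), 'dq': array([ 0.00103992,  0.0004569 , -0.00228332, -0.0006657 ,  0.00202807,
       -0.00126156]), 'tau': array([-5.01968334e-04, -5.28659892e+01, -2.79349619e+01, -2.64383152e-04,
        5.08485668e-03,  6.90156455e-06]), 'position': array([229.92536323, 553.53610369, 238.5678827 ]), 'tcp_rot': array([ 1.95630620e-01,  9.80677307e-01, -7.82704576e-04, -2.59990701e-04]), 'ft_force': array([-0.14382345, -0.10202435, -0.3914329 ]), 'moment': array([-0.01076088, -0.02928601,  0.05851515]), 'grasp_force': 0.0, 'grip_width': 0.9991260763284255}
```

View pics/top0.png

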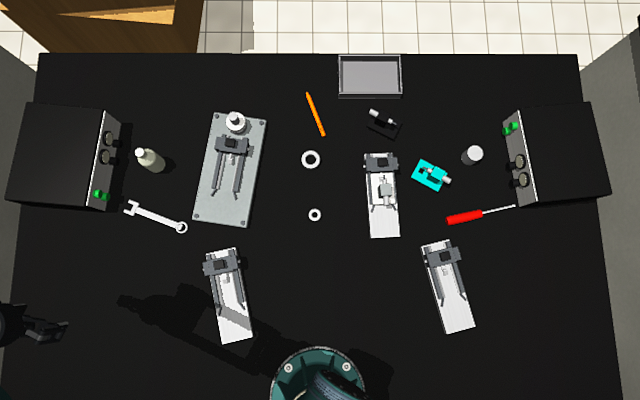

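View pics/side0.png

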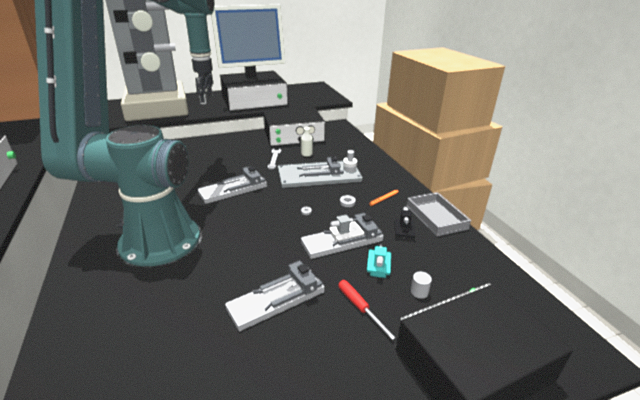

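The top view shows three narrow slides, at (228,295), (382,195) and (447,285). The one at (382,195) is farthest from the base and holds the grey plate, so it is the park. The gauge is at (232,170), with its arbor at (236,122). The black plate at (383,123) and the turquoise one at (430,175) are look-alikes. I'll confirm this in an enlarged crop.

Run:
```python
from h import *
a=cv2.imread('pics/top0.png')
A=cv2.resize(a[140:245,345:420],None,fx=5.3,fy=5.3,interpolation=cv2.INTER_CUBIC)
B=cv2.resize(a[105:235,185:275],None,fx=4.28,fy=4.28,interpolation=cv2.INTER_CUBIC)
h=556
cv2.imwrite('pics/c1.png',np.hstack([A[:h],B[:h]])); print(A.shape,B.shape)
d=np.load('pics/top0.npy'); W=world('top',d); print((W[d>0][:,2]).min())
np.save('pics/W.npy',W)
z=W[...,2]
for n,(u0,u1,v0,v1) in dict(park=(355,412,140,245),gauge=(185,275,105,235)).items():
    s=np.zeros_like(z,bool); s[v0:v1,u0:u1]=1
    for lo,hi in((12,26),(26,36),(36,44),(44,60),(62,80),(80,95),(95,130)):
        m=s&(z>lo)&(z<hi)
        if m.sum()>8:
            r=cv2.minAreaRect(W[m][:,:2].astype(np.float32)); print(n,lo,hi,m.sum(),np.round(W[m].mean(0),1),[np.round(q,1) for q in r])
```

```text
(556, 398, 3) (556, 385, 3)
-768.5894670139859
park 12 26 1113 [ 465.8 -182.    19.5] [array([ 541.2, -205.6]), array([274.1, 131.2]), np.float64(3.1)]
park 26 36 245 [ 556.1 -174.8   31.1] [array([ 555. , -180.7]), array([162.8,  80.8]), np.float64(4.7)]
park 36 44 428 [ 540.5 -176.6   39.6] [array([ 546.1, -179.8]), array([109.6,  93.6]), np.float64(1.1)]
park 44 60 392 [ 590.7 -177.2   54.9] [array([ 557. , -177.5]), array([ 92.8, 122.4]), np.float64(89.6)]
park 62 80 187 [ 554.8 -179.    73.3] [array([ 546.4, -179.8]), array([129. ,  28.8]), np.float64(2.9)]
park 80 95 149 [ 519.  -181.7   85.2] [array([ 510.5, -182.6]), array([52.5, 30.3]), np.float64(2.3)]
gauge 12 26 4572 [575.3 235.9  19.5] [array([597.8, 234.6]), array([150.6, 309.9]), np.float64(80.7)]
gauge 26 36 605 [599.6 232.8  30.1] [array([596.3, 236.4]), array([133.4, 294.3]), np.float64(79.7)]
gauge 36 44 72 [648.8 215.4  39.6] [array([643.1, 235.1]), array([ 81.5, 178. ]), np.float64(42.6)]
gauge 44 60 565 [670.6 220.2  55.1] [array([688.4, 222.3]), array([ 88.6, 111.8]), np.float64(81.4)]
gauge 62 80 112 [666.  222.1  71.2] [array([683.2, 221.7]), array([26.4, 79.2]), np.float64(82.0)]
gauge 80 95 46 [716.3 213.1  91.1] [array([718.2, 213.5]), array([24.1, 20.3]), np.float64(2.0)]
gauge 95 130 37 [717.9 214.9  96.8] [array([718.2, 214.4]), array([19.5, 22. ]), np.float64(37.2)]
```

View pics/c1.png

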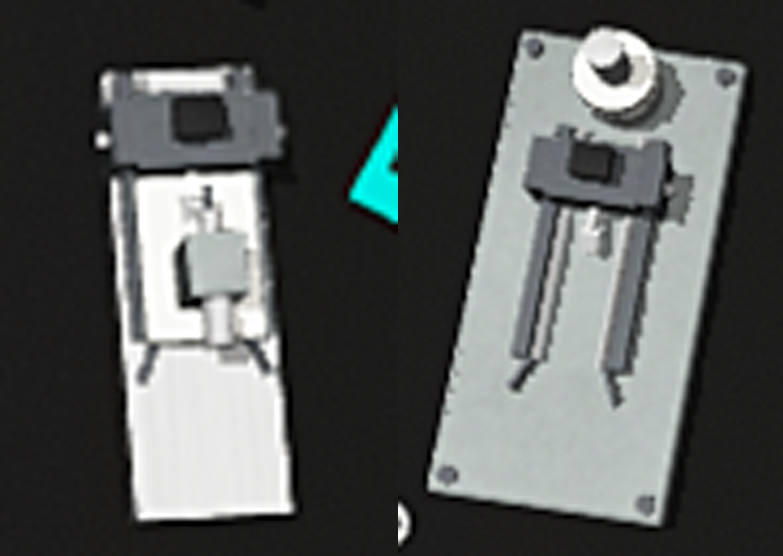

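The crop confirms it: the grey-block plate sits in the white narrow slide, with its black button on the far end stop. The gauge base carries an empty slide with its mouth towards the robot. Next I'll refine the poses using both cameras.

```bash
cat > m.py <<'E'
from h import *
def rect(P): 
    c,s,a=cv2.minAreaRect(P[:,:2].astype(np.float32)); return np.round(c,1),np.round(s,1),round(a,2)
if __name__=='__main__':
  for n in('top','side'):
    p=cv2.cvtColor(cv2.imread(f'pics/{n}0.png'),cv2.COLOR_BGR2RGB).astype(int); d=np.load(f'pics/{n}0.npy'); W=world(n,d); x,y,z=np.moveaxis(W,-1,0)
    ok=d>0; br=p.sum(-1)
    def S(lo,hi,x0,x1,y0,y1,f=True): return W[ok&(z>lo)&(z<hi)&(x>x0)&(x<x1)&(y>y0)&(y<y1)&f]
    for nm,P in dict(table=S(-5,5,400,450,0,60),base=S(15,24,410,660,-230,-135),apron=S(15,24,405,480,-230,-135),plate=S(36,44,470,580,-225,-140),
      block=S(83,90,490,560,-220,-140),button=S(68,75,580,640,-210,-150,br<150),stop=S(50,60,570,640,-240,-120),
      gbase=S(15,24,430,780,120,340),grail=S(28,34,530,645,180,280),gstop=S(50,60,620,690,170,270),gbutton=S(68,76,630,690,190,260),arbor=S(94,104,690,750,190,240)).items():
        if len(P)>4: print(n,nm,len(P),np.round(np.median(P,0),1),*rect(P))
E
python3 m.py
```

```text
top table 405 [ 4.248e+02  3.040e+01 -4.000e-01] [425.   29.2] [57.7 49.7] 89.44
top base 962 [ 456.3 -182.1   19.6] [ 524.4 -181.8] [229.7  81.8] 3.11
top apron 764 [ 441.9 -185.3   19.6] [ 442.4 -185.6] [73.9 81.1] 1.31
top plate 413 [ 545.3 -169.5   39.6] [ 536.4 -178.3] [89.3 68.1] 2.65
top block 121 [ 520.2 -181.4   85.5] [ 516.5 -182.1] [28.8 39.6] 89.12
top button 69 [ 599.4 -178.6   71.6] [ 599.4 -179.8] [24.6 21.6] 88.73
top stop 350 [ 594.5 -175.4   55.6] [ 597.9 -178.7] [40.3 85.8] 2.26
top gbase 4348 [561.4 240.1  19.4] [597.8 234.6] [150.6 309.9] 80.74
top grail 399 [590.  227.1  30.5] [588. 233.] [ 83.7 120.2] 83.64
top gstop 354 [649.9 221.8  55.3] [652.8 226.1] [86. 40.] 80.16
top gbutton 79 [655.4 225.8  71.9] [654.7 225.8] [26.5 21.6] 82.42
top arbor 53 [718.8 215.   95.6] [718.5 215. ] [21.4 22.6] 44.39
side table 142 [425.5  28.3  -0.6] [424.9  29.9] [59.7 49.5] 89.35
side base 619 [ 460.6 -202.3   19.4] [ 524.9 -188.7] [ 82.5 229.6] 89.75
side apron 453 [ 441.8 -191.9   19.4] [ 442.4 -188.4] [82.4 74.3] 89.82
side plate 275 [ 540.  -195.8   39.5] [ 535.5 -185.3] [90.1 61.2] 3.27
side block 67 [ 521.3 -185.9   85.3] [ 521.5 -185.6] [31.2 31.5] 1.75
side stop 188 [ 592.1 -193.3   55.1] [ 597.7 -180.7] [87.6 43.1] 88.3
side gbase 985 [554.  202.7  18.9] [597.2 231.4] [157.8 308. ] 80.45
side grail 132 [585.  223.8  29.8] [589.5 232.4] [ 80.7 126.7] 76.45
side gstop 81 [647.8 208.1  54.9] [651.8 219. ] [86.3 39.3] 80.37
side gbutton 19 [655.1 222.1  70.3] [656.  224.1] [27.3 17.8] 86.91
side arbor 10 [718.9 211.1  95.4] [719.  206.7] [19.9 16.3] 84.11
```

```bash
cat >> h.py <<'E'
from scipy.spatial.transform import Rotation as Ro
def plan(x,y,z,yaw,o=None):
    """tool down, tool y heading yaw+90 deg; prints wx..wz [deg], shift [cm] from the present pose"""
    o=o or arm.get_obs(); R0=Ro.from_quat(o['tcp_rot'])
    a=np.radians(yaw+90); yy=np.array([np.cos(a),np.sin(a),0]); zz=np.array([0,0,-1.]); T=Ro.from_matrix(np.c_[np.cross(yy,zz),yy,zz])
    print('row',np.round((R0.inv()*T).as_rotvec(degrees=True),2),np.round(R0.inv().apply(np.array([x,y,z])-o['position'])/10,3),'force',np.round(o['ft_force'],1))
E
python3 - <<'E'
from h import *
for n in('top','side'):
    d=np.load(f'pics/{n}0.npy'); W=world(n,d).reshape(-1,3); W=W[(d>0).ravel()]; x,y,z=W.T
    def mids(lo,hi,c,yaw,xs,w,nm,x0,x1):
        a=np.radians(yaw);q=(W[:,:2]-c)@np.array([[np.cos(a),-np.sin(a)],[np.sin(a),np.cos(a)]])
        m=(z>lo)&(z<hi)&(abs(q[:,1])<w)&(q[:,0]>x0)&(q[:,0]<x1); q=q[m]; o=[]
        for k in range(int(x0),int(x1),6):
            s=q[(q[:,0]>=k)&(q[:,0]<k+6),1]
            if len(s)>8:o.append((k+3,s.min(),s.max()))
        o=np.array(o); f=[np.polyfit(o[:,0],o[:,i],1) for i in(1,2)]
        print(n,nm,len(o),[(round(np.degrees(g[0])+yaw,2),round(g[1],1)) for g in f])
    mids(15,24,(522.5,-183.2),2.5,0,55,'park base',-105,-38)
    mids(36,43,(522.5,-183.2),2.5,0,34,'plate',-30,40)
    mids(15,24,(563.3,240.3),-9.4,0,95,'gauge base',-112,180)
    mids(27.5,34,(563.3,240.3),-9.4,0,45,'gauge rails',-20,40)
    o=None
plan(599,-181.5,150,2.4)
E
```

```text
top park base 12 [(np.float64(2.67), np.float64(-37.4)), (np.float64(-3.83), np.float64(31.3))]
top plate 12 [(np.float64(2.6), np.float64(-28.3)), (np.float64(1.55), np.float64(30.5))]
top gauge base 49 [(np.float64(-9.24), np.float64(-74.0)), (np.float64(-9.4), np.float64(73.6))]
top gauge rails 10 [(np.float64(-8.18), np.float64(-35.4)), (np.float64(-8.77), np.float64(35.0))]
side park base 11 [(np.float64(0.76), np.float64(-44.0)), (np.float64(2.72), np.float64(37.0))]
side plate 12 [(np.float64(5.0), np.float64(-31.7)), (np.float64(0.45), np.float64(5.3))]
side gauge base 47 [(np.float64(-9.63), np.float64(-77.2)), (np.float64(-26.47), np.float64(54.1))]
side gauge rails 3 [(np.float64(-6.79), np.float64(-39.1)), (np.float64(-13.06), np.float64(32.8))]
row [ -0.09  -0.03 -24.96] [-62.288 -53.701   8.932] force [-0.1 -0.1 -0.4]
```

Emit:
send_rows --pt "0 0 -5 -4 -3.5 0.5 1" --pt "0 0 -10 -9 -7.5 1.5 1" --pt "0 0 -25.2 -62.3 -53.7 7 1" --pt "0 0 -25.2 -62.3 -53.7 7 1" --pt "0 0 -25.2 -62.3 -53.7 7 1" --pt "0 0 -25.2 -62.3 -53.7 7 1" --pt "0 0 -25.2 -62.3 -53.7 7 1" --pt "0 0 -25.2 -62.3 -53.7 7 1" --pt "0 0 -25.2 -62.3 -53.7 7 1" --pt "0 0 -25.2 -62.3 -53.7 7 1" --pt "0 0 -25.2 -62.3 -53.7 7 1" --pt "0 0 -25.2 -62.3 -53.7 7 1" --pt "0 0 -25.2 -62.3 -53.7 7 1" --pt "0 0 -25.2 -62.3 -53.7 7 1" --pt "0 0 -25.2 -62.3 -53.7 7 1" --pt "0 0 -25.2 -62.3 -53.7 7 1" --pt "0 0 -25.2 -62.3 -53.7 7 1" --pt "0 0 -25.2 -62.3 -53.7 7 1" --squeeze 20

```text
t: 2.35
position: [599.2, -179.8, 169.6]
tcp_rot: [-0.024, 1.0, 0.0, -0.0]
ft_force: [-0.0, -0.2, -0.6]
grip_width: -0.003
grasp_force: 0.0
```

Run:
```python
from h import *
o=arm.get_obs(); print(o['t'],o['position'],o['ft_force'],o['grip_width'])
plan(599.5,-181.5,88,2.6)
```

```text
2.35 [ 599.1747525  -179.80131886  169.58046795] [-0.03141276 -0.20463883 -0.59211025] -0.0028596137046235474
row [ 0.   -0.    0.11] [-0.025 -0.171  8.158] force [-0.  -0.2 -0.6]
```

Emit:
send_rows --pt "0 0 0.1 0 -0.17 4 1" --pt "0 0 0.1 0 -0.17 7 1" --pt "0 0 0.1 0 -0.17 8.3 1" --pt "0 0 0.1 0 -0.17 8.7 1" --pt "0 0 0.1 0 -0.17 8.8 1" --pt "0 0 0.1 0 -0.17 8.9 1" --pt "0 0 0.1 0 -0.17 9.0 1" --pt "0 0 0.1 0 -0.17 9.1 1" --pt "0 0 0.1 0 -0.17 9.2 1" --pt "0 0 0.1 0 -0.17 9.2 1"

```text
t: 3.6
position: [600.1, -182.8, 77.6]
tcp_rot: [-0.022, 1.0, -0.0, 0.001]
ft_force: [1.4, 0.4, 3.0]
grip_width: -0.001
grasp_force: 1.5
```

Emit:
send_rows --pt "0 0 0 0 0 0.1 1" --pt "0 0 0 0 0 0.2 1" --pt "0 0 0 0 0 0.3 1" --pt "0 0 0 0 0 0.4 1" --pt "0 0 0 0 0 0.45 1" --pt "0 0 0 0 0 0.45 1" --pt "0 0 0 0 0 0.45 1" --pt "0 0 0 0 0 0.45 1"

```text
t: 4.6
position: [599.7, -182.7, 73.1]
tcp_rot: [-0.022, 1.0, -0.0, 0.0]
ft_force: [1.0, 0.1, 5.3]
grip_width: -0.003
grasp_force: 2.7
```

```bash
cat > blk.py <<'E'
from m import *
import sys
def meas(x0,x1,y0,y1,fn,lo=83,hi=90):
    for n in('top','side'):
        p,d=save(n,fn+n); W=world(n,d); x,y,z=np.moveaxis(W,-1,0)
        P=W[(d>0)&(z>lo)&(z<hi)&(x>x0)&(x<x1)&(y>y0)&(y<y1)]
        print(n,len(P),np.round(np.median(P,0),1) if len(P)>4 else '',*(rect(P) if len(P)>4 else ''))
E
python3 -c "
from blk import *
meas(470,560,-220,-140,'b')"
```

```text
top 0 
side 58 [ 483.9 -188.9   85.2] [ 483.2 -187.7] [27.  31.4] 8.27
```

Emit:
send_rows --pt "0 0 0 0 0 -0.5 1" --pt "0 0 0 0 0 -1.5 1" --pt "0 0 0 0 0 -5 0" --pt "0 0 0 0 0 -9 -1" --pt "0 0 0 2 0 -9.5 -1" --pt "0 0 0 5 0 -9.5 -1"

```text
t: 5.45
position: [549.6, -184.8, 169.0]
tcp_rot: [-0.022, 1.0, -0.0, 0.001]
ft_force: [-0.3, -0.2, -0.0]
grip_width: 0.85
grasp_force: 0.0
```

```bash
python3 -c "
from blk import *
meas(450,560,-220,-140,'c')
crop('cside','cs',270,180,410,280,5.7)"
```

```text
top 0 
side 71 [ 480.6 -188.3   85.1] [ 480.6 -186.3] [32.4 30. ] 3.31
```

View pics/cs.png

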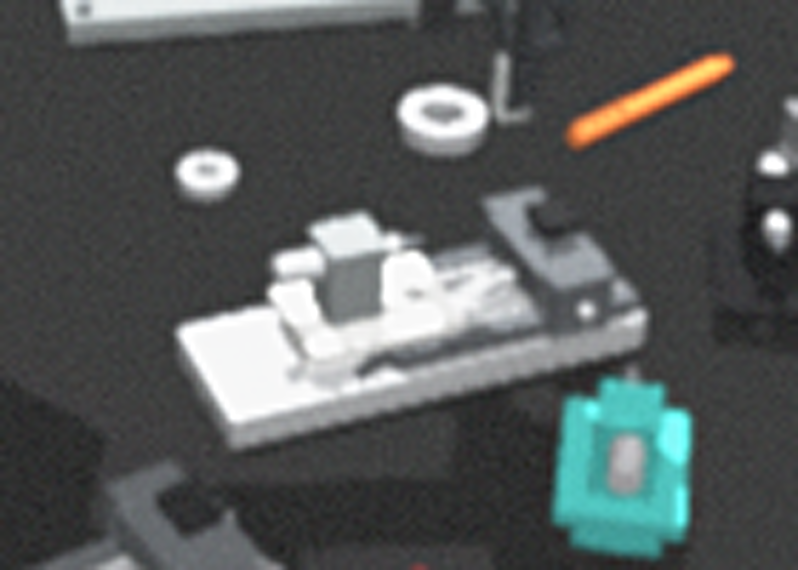

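```bash
python3 -c "
from h import *
plan(480.4,-185.2,54,2.65)"
```

```text
row [ 0.1  -0.26 -0.14] [ 6.47   0.129 11.397] force [0.4 0.2 0.1]
```

Emit:
send_rows --pt "0 0 0 3 0 0 -1" --pt "0 0 0 6.4 0.12 2 -1" --pt "0 0 0 6.4 0.12 6 -1" --pt "0 0 0 6.4 0.12 9.5 -1" --pt "0 0 0 6.4 0.12 11 -1" --pt "0 0 0 6.4 0.12 11.2 -1" --pt "0 0 0 6.4 0.12 11.3 -1" --pt "0 0 0 6.4 0.12 11.3 -1"

```text
t: 6.55
position: [486.5, -186.9, 55.8]
tcp_rot: [-0.022, 1.0, -0.001, 0.001]
ft_force: [-0.2, -0.1, 0.7]
grip_width: 1.0
grasp_force: 0.0
```

```bash
python3 -c "
from h import *
o=arm.get_obs(); print(o['position'],o['ft_force'])
plan(480.4,-185.2,54,2.65)
save('side','d'); crop('d','ds',290,190,390,265,7)"
```

```text
[ 486.4970724  -186.85742731   55.83271828] [-0.1919429  -0.06182567  0.65115864]
row [-0.07  0.1  -0.11] [0.602 0.193 0.182] force [-0.2 -0.1  0.7]
```

View pics/ds.png

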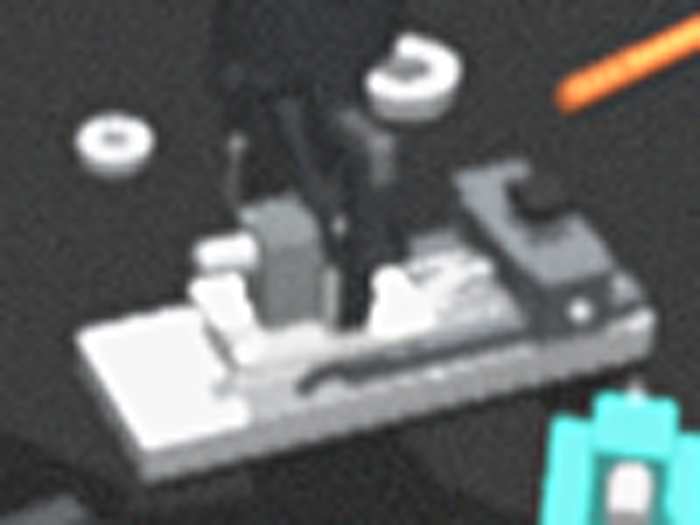

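The open fingers straddle the grey block (crop pixel (290,260)), slightly ahead of its centre. I'll correct that and then close gently.

Emit:
send_rows --pt "0 0 0 0.6 0.19 0.15 -1" --pt "0 0 0 0.6 0.19 0.15 -0.5" --pt "0 0 0 0.6 0.19 0.15 0" --pt "0 0 0 0.6 0.19 0.15 0.1" --pt "0 0 0 0.6 0.19 0.15 0.2" --pt "0 0 0 0.6 0.19 0.15 0.3" --pt "0 0 0 0.6 0.19 0.15 0.4" --pt "0 0 0 0.6 0.19 0.15 0.4" --squeeze 20

```text
t: 7.6
position: [479.6, -184.9, 53.4]
tcp_rot: [-0.022, 1.0, -0.0, 0.0]
ft_force: [-0.6, -0.6, 1.6]
grip_width: 0.347
grasp_force: 20.6
```

```bash
python3 -c "
from h import *
o=arm.get_obs(); print(o['position'],o['ft_force'],o['moment'],o['grip_width'],o['grasp_force'])"
```

```text
[ 479.63756842 -184.87886656   53.37591428] [-0.63814897 -0.5514313   1.64695702] [ 0.03725058  0.00418007 -0.00947838] 0.34734547004611926 20.596138536930084
```

Emit:
send_rows --pt "0 0 0 0 0 0 0.6" --pt "0 0 0 0 0 -0.03 0.6" --pt "0 0 0 0.4 0 -0.05 0.6" --pt "0 0 0 0.8 0 -0.05 0.6" --pt "0 0 0 1.2 0 -0.05 0.6" --squeeze 40

```text
t: 8.22
position: [466.8, -185.2, 53.6]
tcp_rot: [-0.022, 1.0, 0.0, -0.0]
ft_force: [-0.1, 0.7, -4.6]
grip_width: 0.344
grasp_force: 39.7
```

Emit:
send_rows --pt "0 0 0 0.5 0 0 0.6" --pt "0 0 0 1.0 0 0 0.6" --pt "0 0 0 1.6 0 0 0.6" --pt "0 0 0 2.2 0 0 0.6" --pt "0 0 0 3 0 -0.1 0.6" --pt "0 0 0 3.2 0 -0.5 0.6" --pt "0 0 0 3.2 0 -3 0.6" --pt "0 0 0 3.2 0 -7 0.6" --pt "0 0 0 3.2 0 -10 0.6" --pt "0 0 0 3.2 0 -10 0.6" --pt "0 0 0 3.2 0 -10 0.6"

```text
t: 9.6
position: [435.0, -186.4, 153.1]
tcp_rot: [-0.022, 1.0, 0.0, -0.0]
ft_force: [0.7, -0.8, -3.2]
grip_width: 0.347
grasp_force: 40.6
```

```bash
python3 -c "
from blk import *
o=arm.get_obs(); print(o['position'],o['ft_force'],o['moment'],o['grip_width'],o['grasp_force'])
g=np.array([563.3,240.3]);a=np.radians(-9.35)
t=g-85*np.array([np.cos(a),np.sin(a)]); print(t); plan(*t,153,-9.35)"
```

```text
[ 434.9693741  -186.40290414  153.1273417 ] [ 0.71348135 -0.7927566  -3.24820473] [0.01563425 0.05706389 0.00890366] 0.34711391374726386 40.63288450241089
[479.42928325 254.10952105]
row [ 0.02 -0.05 11.88] [-6.3900e+00  4.3812e+01  2.7000e-02] force [ 0.7 -0.8 -3.2]
```

Emit:
send_rows --pt "0 0 0 -0.4 3 0 0.6" --pt "0 0 1 -1 7 0 0.6" --pt "0 0 2 -1.6 12 0 0.6" --pt "0 0 4 -2.4 17 0 0.6" --pt "0 0 6 -3.2 22 0 0.6" --pt "0 0 8 -4 27 0 0.6" --pt "0 0 10 -5 32 0 0.6" --pt "0 0 11.9 -5.6 37 0 0.6" --pt "0 0 11.9 -6 41 0 0.6" --pt "0 0 11.9 -6.4 43.8 0 0.6" --pt "0 0 11.9 -6.4 43.8 3 0.6" --pt "0 0 11.9 -6.4 43.8 6 0.6" --pt "0 0 11.9 -6.4 43.8 7.5 0.6" --pt "0 0 11.9 -6.4 43.8 7.5 0.6" --pt "0 0 11.9 -6.4 43.8 7.5 0.6" --pt "0 0 11.9 -6.4 43.8 7.5 0.6"

```text
t: 11.6
position: [481.0, 253.9, 79.8]
tcp_rot: [0.082, 0.997, 0.0, 0.001]
ft_force: [-0.1, -0.9, -3.9]
grip_width: 0.348
grasp_force: 40.9
```

```bash
python3 -c "
from blk import *
o=arm.get_obs(); print(o['position'],o['ft_force'],o['moment'],o['grip_width'],o['grasp_force'])
meas(420,560,200,310,'e',60,75)
a=cv2.imread('pics/etop.png')[100:245,180:280]; b=cv2.imread('pics/eside.png')[145:210,265:375]
cv2.imwrite('pics/e1.png',np.hstack([cv2.resize(a,(400,580),interpolation=2),cv2.copyMakeBorder(cv2.resize(b,(400,236),interpolation=2),0,344,0,0,0)]))
"
```

```text
[481.03006182 253.85932381  79.79565596] [-0.13487846 -0.88189311 -3.89107586] [-0.00423294  0.01935888 -0.01241689] 0.3480494436006945 40.866111516952515
top 228 [508.7 233.9  66. ] [493.6 243.5] [45.9 84.9] 81.96
side 148 [497.8 236.5  65.3] [494.8 246. ] [64.1 83.9] 79.99
```

View pics/e1.png

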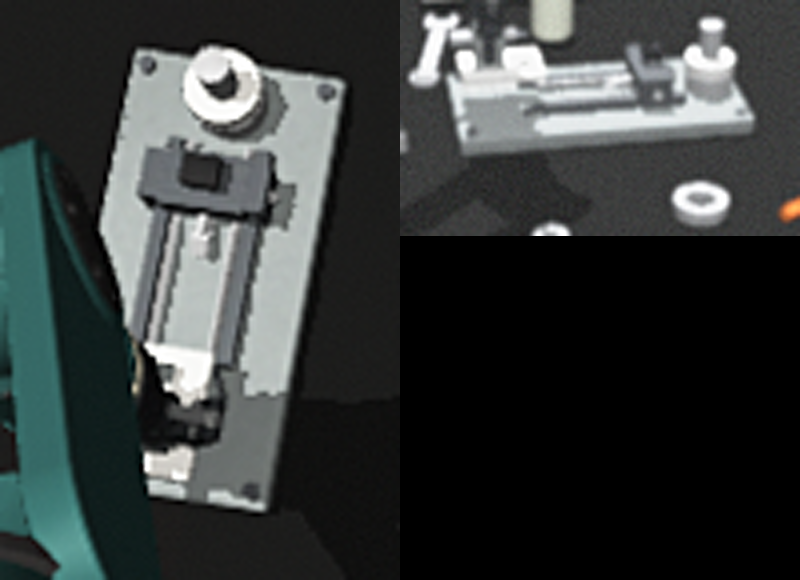

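```bash
cat > lat.py <<'E'
from h import *
def lat(fn,lo,hi,x0,x1):
  for n in('top','side'):
    d=np.load(f'pics/{fn}{n}.npy'); W=world(n,d)[d>0]; z=W[:,2]
    a=np.radians(-9.35);q=(W[:,:2]-(563.3,240.3))@np.array([[np.cos(a),-np.sin(a)],[np.sin(a),np.cos(a)]])
    for nm,l,h,w,s0,s1 in(('plate',lo,hi,42,x0,x1),('base',15,24,95,-110,150),('rails',27.5,33,42,-10,50)):
        m=(z>l)&(z<h)&(abs(q[:,1])<w)&(q[:,0]>s0)&(q[:,0]<s1);p=q[m]
        if nm=='plate':print(n,'lead end x',np.percentile(p[:,0],98).round(1))
        for side,f in((-1,np.min),(1,np.max)):
            o=np.array([(k+3,f(p[(p[:,0]>=k)&(p[:,0]<k+6),1])) for k in range(s0,s1,6) if ((p[:,0]>=k)&(p[:,0]<k+6)).sum()>3])
            if len(o)>2:
                g=np.polyfit(*o.T,1);r=o[:,1]-np.polyval(g,o[:,0]);o=o[abs(r)<=np.median(abs(r))*2.5+.1];g=np.polyfit(*o.T,1);print(n,nm,side,len(o),'slope deg',round(np.degrees(g[0]),2),'y at x=-60',round(np.polyval(g,-60),1),'mean',o.mean(0).round(1))
E
python3 -c "
from lat import *
lat('e',62,69,-110,-26)"
```

```text
top lead end x -27.6
top plate -1 8 slope deg -1.13 y at x=-60 -29.6 mean [-58.2 -29.6]
top plate 1 10 slope deg 7.28 y at x=-60 -2.8 mean [-65.6  -3.5]
top base -1 43 slope deg 0.19 y at x=-60 -74.3 mean [ 19.  -74.1]
top base 1 43 slope deg 28.11 y at x=-60 -3.7 mean [23. 37.]
top rails -1 9 slope deg 0.26 y at x=-60 -35.5 mean [ 19.  -35.1]
top rails 1 10 slope deg -1.13 y at x=-60 37.1 mean [20.  35.5]
side lead end x -28.0
side plate -1 13 slope deg -0.56 y at x=-60 -32.5 mean [-67.3 -32.4]
side plate 1 14 slope deg 11.02 y at x=-60 10.6 mean [-68.    9.1]
side base -1 42 slope deg -0.49 y at x=-60 -76.5 mean [ 20.1 -77.1]
side base 1 44 slope deg -5.84 y at x=-60 42.0 mean [22.  33.7]
side rails -1 8 slope deg -4.04 y at x=-60 -30.2 mean [ 24.5 -36.1]
side rails 1 10 slope deg -0.88 y at x=-60 31.0 mean [20.  29.8]
```

Emit:
send_rows --pt "0 0 0 0 0.04 0.8 0.6" --pt "0 0 0 0 0.04 1.6 0.6" --pt "0 0 0 0 0.04 2.1 0.6" --pt "0 0 0 0 0.04 2.3 0.6" --pt "0 0 0 0 0.04 2.4 0.6" --pt "0 0 0 0 0.04 2.5 0.6" --pt "0 0 0 0 0.04 2.5 0.6" --pt "0 0 0 0 0.04 2.5 0.6"

```text
t: 12.7
position: [480.3, 254.1, 53.9]
tcp_rot: [0.082, 0.997, 0.0, 0.0]
ft_force: [-0.2, 0.4, -4.1]
grip_width: 0.346
grasp_force: 41.0
```

Emit:
send_rows --pt "0 0 0 0 0 0.02 0.6" --pt "0 0 0 0 0 0.04 0.6" --pt "0 0 0 0 0 0.06 0.6" --pt "0 0 0 0 0 0.08 0.6" --pt "0 0 0 0 0 0.08 0.6"

```text
t: 13.32
position: [480.5, 254.1, 53.4]
tcp_rot: [0.082, 0.997, 0.0, 0.0]
ft_force: [-1.3, -1.6, 4.4]
grip_width: 0.346
grasp_force: 41.9
```

Emit:
send_rows --pt "0 0 0 0 0 -0.04 0.6" --pt "0 0 0 -0.3 0 -0.05 0.6" --pt "0 0 0 -0.7 0 -0.05 0.6" --pt "0 0 0 -1.1 0 -0.05 0.6" --pt "0 0 0 -1.5 0 -0.05 0.6" --pt "0 0 0 -1.9 0 -0.05 0.6" --pt "0 0 0 -2.2 0 -0.05 0.6" --pt "0 0 0 -2.2 0 -0.05 0.6"

```text
t: 14.32
position: [502.4, 250.4, 53.5]
tcp_rot: [0.082, 0.997, 0.0, 0.0]
ft_force: [0.3, -0.8, -0.5]
grip_width: 0.348
grasp_force: 41.3
```

```bash
python3 -c "
from lat import *
save('top','ftop');save('side','fside')
lat('f',37,43,-90,-6)
o=arm.get_obs(); print(o['position'],o['ft_force'],o['moment'])"
```

```text
top lead end x -7.0
top plate -1 9 slope deg 0.63 y at x=-60 -29.9 mean [-46.3 -29.8]
top plate 1 10 slope deg 6.35 y at x=-60 -8.0 mean [-45.6  -6.4]
top base -1 41 slope deg 0.14 y at x=-60 -74.0 mean [ 18.  -73.8]
top base 1 35 slope deg 31.11 y at x=-60 -23.0 mean [42.8 32.8]
top rails -1 9 slope deg 0.95 y at x=-60 -36.7 mean [ 23.  -35.4]
top rails 1 8 slope deg 12.84 y at x=-60 12.7 mean [26. 32.]
side lead end x -6.6
side plate -1 14 slope deg 1.35 y at x=-60 -32.8 mean [-48.  -32.5]
side plate 1 14 slope deg 16.33 y at x=-60 4.7 mean [-48.    8.1]
side base -1 37 slope deg 0.21 y at x=-60 -77.4 mean [ 18.5 -77.1]
side base 1 44 slope deg -6.27 y at x=-60 39.0 mean [22. 30.]
side rails -1 9 slope deg -2.85 y at x=-60 -33.6 mean [ 23.  -37.7]
side rails 1 8 slope deg -13.25 y at x=-60 51.2 mean [24.5 31.6]
[502.02579835 250.42494823  53.44707654] [ 0.52758993 -0.17352086 -0.08417015] [-0.01133897 -0.02401358  0.03050229]
```

Emit:
send_rows --pt "0 0 0 0 0.04 0 0.6" --pt "0 0 0 -0.3 0.04 0 0.6" --pt "0 0 0 -0.6 0.04 0 0.6" --pt "0 0 0 -0.9 0.04 0 0.6" --pt "0 0 0 -1.1 0.04 0 0.6" --pt "0 0 0 -1.1 0.04 0 0.6"

```text
t: 15.18
position: [513.1, 249.0, 53.4]
tcp_rot: [0.082, 0.997, -0.0, 0.0]
ft_force: [0.6, 0.3, -1.3]
grip_width: 0.345
grasp_force: 41.2
```

Emit:
send_rows --pt "0 0 0 -0.2 0 0 0.6" --pt "0 0 0 -0.4 0 0 0.6" --pt "0 0 0 -0.6 0 0 0.6" --pt "0 0 0 -0.8 0 0 0.6" --pt "0 0 0 -1 0 0 0.6" --pt "0 0 0 -1 0 0 0.6"

```text
t: 15.92
position: [523.0, 247.4, 53.5]
tcp_rot: [0.082, 0.997, 0.0, 0.0]
ft_force: [-0.3, 0.8, -1.8]
grip_width: 0.346
grasp_force: 41.2
```

Emit:
send_rows --pt "0 0 0 -0.2 0 0 0.6" --pt "0 0 0 -0.4 0 0 0.6" --pt "0 0 0 -0.6 0 0 0.6" --pt "0 0 0 -0.8 0 0 0.6" --pt "0 0 0 -1 0 0 0.6" --pt "0 0 0 -1.2 0 0 0.6" --pt "0 0 0 -1.4 0 0 0.6" --pt "0 0 0 -1.4 0 0 0.6"

```text
t: 16.92
position: [536.8, 245.1, 53.4]
tcp_rot: [0.082, 0.997, -0.0, 0.0]
ft_force: [0.7, -0.1, -2.1]
grip_width: 0.346
grasp_force: 41.2
```

Emit:
send_rows --pt "0 0 0 -0.2 0 0 0.6" --pt "0 0 0 -0.4 0 0 0.6" --pt "0 0 0 -0.6 0 0 0.6" --pt "0 0 0 -0.8 0 0 0.6" --pt "0 0 0 -1 0 0 0.6" --pt "0 0 0 -1.2 0 0 0.6" --pt "0 0 0 -1.4 0 0 0.6" --pt "0 0 0 -1.4 0 0 0.6"

```text
t: 17.92
position: [550.5, 242.8, 53.5]
tcp_rot: [0.082, 0.997, -0.0, 0.0]
ft_force: [0.1, 0.2, -2.5]
grip_width: 0.35
grasp_force: 41.2
```

Emit:
send_rows --pt "0 0 0 -0.2 0 0 0.6" --pt "0 0 0 -0.4 0 0 0.6" --pt "0 0 0 -0.6 0 0 0.6" --pt "0 0 0 -0.7 0 0 0.6" --pt "0 0 0 -0.7 0 0 0.6"

```text
t: 18.55
position: [557.2, 241.7, 53.5]
tcp_rot: [0.082, 0.997, -0.0, -0.0]
ft_force: [-1.3, 0.1, -2.0]
grip_width: 0.343
grasp_force: 41.2
```

Emit:
send_rows --pt "0 0 0 -0.2 0 0 0.6" --pt "0 0 0 -0.4 0 0 0.6" --pt "0 0 0 -0.6 0 0 0.6" --pt "0 0 0 -0.6 0 0 0.6"

```text
t: 19.05
position: [564.0, 240.8, 53.7]
tcp_rot: [0.082, 0.997, 0.0, 0.001]
ft_force: [-0.1, 0.9, -1.0]
grip_width: 0.343
grasp_force: 41.4
```

Emit:
send_rows --pt "0 0 0 -0.15 0 0 0.6" --pt "0 0 0 -0.3 0 0 0.6" --pt "0 0 0 -0.45 0 0 0.6" --pt "0 0 0 -0.6 0 0 0.6" --pt "0 0 0 -0.6 0 0 0.6"

```text
t: 19.68
position: [568.6, 239.8, 53.4]
tcp_rot: [0.082, 0.997, -0.0, -0.0]
ft_force: [-3.7, 1.1, 3.6]
grip_width: 0.346
grasp_force: 41.7
```

Emit:
send_rows --pt "0 0 0 -0.1 0 0 0.6" --pt "0 0 0 -0.2 0 0 0.6" --pt "0 0 0 -0.3 0 0 0.6" --pt "0 0 0 -0.3 0 0 0.6"

```text
t: 20.18
position: [571.9, 239.3, 53.5]
tcp_rot: [0.082, 0.997, -0.0, -0.0]
ft_force: [-5.2, 0.8, 2.9]
grip_width: 0.347
grasp_force: 41.8
```

Emit:
send_rows --pt "0 0 0 -0.1 0 0 0.6" --pt "0 0 0 -0.2 0 0 0.6" --pt "0 0 0 -0.2 0 0 0.6"

```text
t: 20.55
position: [573.7, 239.0, 53.5]
tcp_rot: [0.082, 0.997, -0.0, -0.0]
ft_force: [-4.2, 1.4, 2.8]
grip_width: 0.345
grasp_force: 41.9
```

Emit:
send_rows --pt "0 0 0 -0.1 0 0 0.6" --pt "0 0 0 -0.15 0 0 0.6" --pt "0 0 0 -0.15 0 0 0.6"

```text
t: 20.92
position: [575.0, 238.7, 53.5]
tcp_rot: [0.082, 0.997, -0.0, -0.0]
ft_force: [-6.1, 1.6, 3.3]
grip_width: 0.347
grasp_force: 41.9
```

Emit:
send_rows --pt "0 0 0 -0.1 0 0 0.6" --pt "0 0 0 -0.15 0 0 0.6" --pt "0 0 0 -0.15 0 0 0.6"

```text
t: 21.3
position: [576.6, 238.5, 53.5]
tcp_rot: [0.082, 0.997, -0.0, -0.0]
ft_force: [-5.2, 0.6, 2.9]
grip_width: 0.352
grasp_force: 41.8
```

Emit:
send_rows --pt "0 0 0 -0.05 0 0 0.6" --pt "0 0 0 -0.1 0 0 0.6" --pt "0 0 0 -0.1 0 0 0.6"

```text
t: 21.68
position: [577.2, 238.4, 53.5]
tcp_rot: [0.082, 0.997, -0.0, -0.001]
ft_force: [-5.9, 1.9, 4.5]
grip_width: 0.345
grasp_force: 42.0
```

Emit:
send_rows --pt "0 0 0 -0.05 0 0 0.6" --pt "0 0 0 -0.1 0 0 0.6" --pt "0 0 0 -0.1 0 0 0.6"

```text
t: 22.05
position: [578.0, 238.2, 53.5]
tcp_rot: [0.082, 0.997, -0.0, -0.001]
ft_force: [-6.1, 2.2, 4.7]
grip_width: 0.347
grasp_force: 42.0
```

Emit:
send_rows --pt "0 0 0 -0.05 0 0 0.6" --pt "0 0 0 -0.08 0 0 0.6" --pt "0 0 0 -0.08 0 0 0.6"

```text
t: 22.42
position: [578.4, 238.1, 53.5]
tcp_rot: [0.082, 0.997, -0.0, -0.001]
ft_force: [-7.4, 1.5, 5.9]
grip_width: 0.345
grasp_force: 42.1
```

Emit:
send_rows --pt "0 0 0 -0.05 0 0 0.6" --pt "0 0 0 -0.08 0 0 0.6" --pt "0 0 0 -0.08 0 0 0.6"

```text
t: 22.8
position: [578.6, 238.1, 53.5]
tcp_rot: [0.082, 0.997, -0.0, -0.002]
ft_force: [-9.2, 2.0, 6.7]
grip_width: 0.345
grasp_force: 42.4
```

```bash
python3 -c "
from lat import *
save('top','gtop');save('side','gside')
lat('g',37,43,-20,90)
o=arm.get_obs(); print(o['position'],o['ft_force'],o['moment'])
a=cv2.imread('pics/gtop.png')[100:245,180:280]; b=cv2.imread('pics/gside.png')[145:210,265:375]
cv2.imwrite('pics/g1.png',np.hstack([cv2.resize(a,(400,580),interpolation=2),cv2.copyMakeBorder(cv2.resize(b,(400,236),interpolation=2),0,344,0,0,0)]))"
```

```text
top lead end x 71.8
top plate -1 9 slope deg 0.93 y at x=-60 -30.6 mean [ 29.  -29.1]
top plate 1 10 slope deg 9.28 y at x=-60 -25.6 mean [ 31.  -10.9]
top base -1 44 slope deg 0.02 y at x=-60 -74.0 mean [ 22. -74.]
top base 1 41 slope deg -3.07 y at x=-60 -20.7 mean [ 13.  -24.6]
top rails -1 4 slope deg -4.32 y at x=-60 -30.9 mean [  2.  -35.5]
top rails 1 4 slope deg 2.43 y at x=-60 -32.2 mean [  2.  -29.6]
side lead end x 75.4
side plate -1 14 slope deg 0.27 y at x=-60 -32.6 mean [ 32.3 -32.2]
side plate 1 14 slope deg 6.21 y at x=-60 0.6 mean [32.3 10.6]
side base -1 38 slope deg 0.28 y at x=-60 -78.1 mean [ 13.9 -77.8]
side base 1 41 slope deg -28.98 y at x=-60 50.1 mean [13.1 13.1]
[578.62204764 238.04972624  53.51087219] [-9.13691494  1.89084082  7.44265086] [0.37395158 1.33161649 0.02311577]
```

View pics/g1.png

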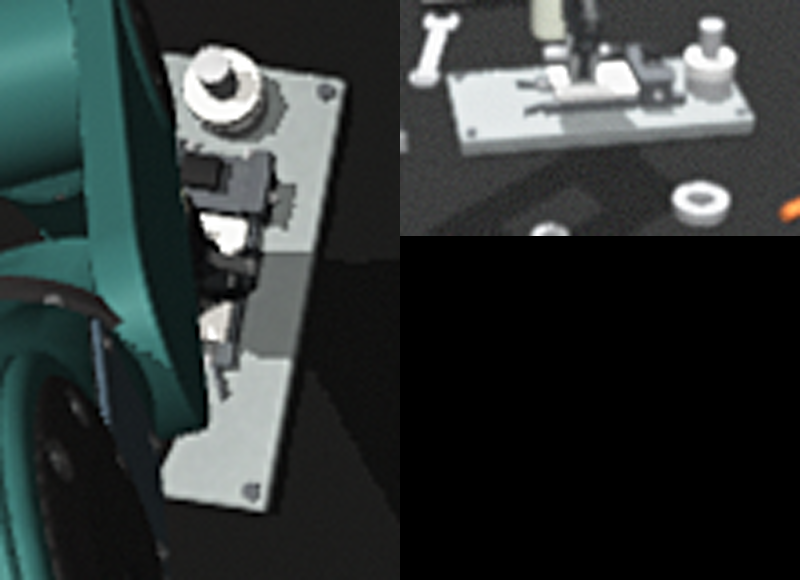

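The plate's front edge is practically at the stop face (gauge x about 72 mm), and the push force is rising. I'll keep going gently until it reaches the stop force.

Emit:
send_rows --pt "0 0 0 -0.05 0 0 0.6" --pt "0 0 0 -0.1 0 0 0.6" --pt "0 0 0 -0.15 0 0 0.6" --pt "0 0 0 -0.15 0 0 0.6"

```text
t: 23.4
position: [578.7, 238.0, 53.5]
tcp_rot: [0.082, 0.997, -0.0, -0.003]
ft_force: [-12.1, 2.9, 11.3]
grip_width: 0.349
grasp_force: 42.9
```

Emit:
send_rows --pt "0 0 0 -0.05 0 0 0.6" --pt "0 0 0 -0.1 0 0 0.6" --pt "0 0 0 -0.15 0 0 0.6" --pt "0 0 0 -0.15 0 0 0.6"

```text
t: 23.9
position: [578.8, 238.0, 53.6]
tcp_rot: [0.082, 0.997, -0.0, -0.004]
ft_force: [-16.9, 3.9, 14.4]
grip_width: 0.343
grasp_force: 43.3
```

Emit:
send_rows --pt "0 0 0 0.1 0 0 0.6" --pt "0 0 0 0.25 0 0 0.6" --pt "0 0 0 0.4 0 0 0.6" --pt "0 0 0 0.5 0 0 0.6" --pt "0 0 0 0.5 0 0 0.6"

```text
t: 24.52
position: [578.0, 238.2, 53.5]
tcp_rot: [0.082, 0.997, -0.0, -0.0]
ft_force: [-6.2, 0.8, 3.9]
grip_width: 0.349
grasp_force: 41.9
```

Emit:
send_rows --pt "0 0 0 0.1 0 0 0.6" --pt "0 0 0 0.2 0 0 0.6" --pt "0 0 0 0.25 0 0 0.6" --pt "0 0 0 0.25 0 0 0.6"

```text
t: 25.02
position: [576.5, 238.5, 53.5]
tcp_rot: [0.082, 0.997, -0.0, 0.0]
ft_force: [-2.0, -0.8, 1.4]
grip_width: 0.345
grasp_force: 41.6
```

Emit:
send_rows --pt "0 0 0 0.05 0 0 0.6" --pt "0 0 0 0.1 0 0 0.6" --pt "0 0 0 0.15 0 0 0.6" --pt "0 0 0 0.15 0 0 0.6"

```text
t: 25.52
position: [576.3, 238.8, 53.6]
tcp_rot: [0.082, 0.997, 0.0, 0.001]
ft_force: [4.4, -2.2, -5.5]
grip_width: 0.348
grasp_force: 40.8
```

Pulling back is resisted (+4.4 N with no movement), so the catch is holding. I'll relax to neutral, open and retreat upwards.

Emit:
send_rows --pt "0 0 0 -0.08 0 0 0.6" --pt "0 0 0 -0.08 0 0 0.6" --pt "0 0 0 -0.08 0 0 0.1" --pt "0 0 0 -0.08 0 0 -0.3" --pt "0 0 0 -0.08 0 0 -0.7" --pt "0 0 0 -0.08 0 0 -0.7" --pt "0 0 0 -0.08 0 -1 -0.7" --pt "0 0 0 -0.08 0 -4 -0.7" --pt "0 0 0 -0.08 0 -9 -0.7" --pt "0 0 0 -0.08 0 -14 -0.7" --pt "0 0 0 5 -5 -16 -0.7" --pt "0 0 0 10 -10 -16 -0.7" --pt "0 0 0 14 -16 -16 -0.7" --pt "0 0 0 14 -22 -16 -0.7" --pt "0 0 0 14 -26 -16 -0.7" --pt "0 0 0 14 -26 -16 -0.7" --pt "0 0 0 14 -26 -16 -0.7" --squeeze 20

```text
t: 27.65
position: [394.6, 5.2, 214.1]
tcp_rot: [0.082, 0.997, 0.0, 0.001]
ft_force: [0.2, -0.2, -0.5]
grip_width: 0.853
grasp_force: 0.0
```

```bash
python3 -c "
from lat import *
save('top','htop');save('side','hside')
lat('h',37,43,-20,90)
d=np.load('pics/htop.npy');W=world('top',d)
from m import rect
P=W[(d>0)&(W[...,2]>83)&(W[...,2]<90)&(abs(W[...,0]-577)<22)&(abs(W[...,1]-238)<25)];print(np.median(P,0),rect(P))
a=cv2.imread('pics/htop.png')[100:245,180:280]; b=cv2.imread('pics/hside.png')[145:210,265:375]
cv2.imwrite('pics/h1.png',np.hstack([cv2.resize(a,(400,580),interpolation=2),cv2.copyMakeBorder(cv2.resize(b,(400,236),interpolation=2),0,344,0,0,0)]))"
```

```text
top lead end x 72.1
top plate -1 14 slope deg 1.02 y at x=-60 -30.2 mean [ 28.  -28.7]
top plate 1 15 slope deg 1.26 y at x=-60 27.4 mean [25.  29.3]
top base -1 41 slope deg 0.16 y at x=-60 -74.1 mean [ 25.3 -73.8]
top base 1 40 slope deg -0.06 y at x=-60 73.9 mean [18.2 73.8]
top rails -1 10 slope deg 0.25 y at x=-60 -35.1 mean [ 20.  -34.8]
top rails 1 10 slope deg 0.06 y at x=-60 35.4 mean [20.  35.5]
side lead end x 78.1
side plate -1 12 slope deg 1.67 y at x=-60 -32.8 mean [ 26.  -30.3]
side plate 1 14 slope deg 8.02 y at x=-60 -1.2 mean [32.3 11.7]
side base -1 36 slope deg -0.14 y at x=-60 -76.3 mean [ 25.  -76.5]
side base 1 41 slope deg -30.71 y at x=-60 51.8 mean [13.4 12.4]
side rails -1 4 slope deg -1.37 y at x=-60 -36.3 mean [ 27.5 -38.4]
side rails 1 4 slope deg 1.39 y at x=-60 -29.7 mean [ 27.5 -27.6]
[578.40392736 237.02877524  85.44670832] (array([577.9, 238. ]), array([30.4, 32.2]), 80.47)
```

View pics/h1.png

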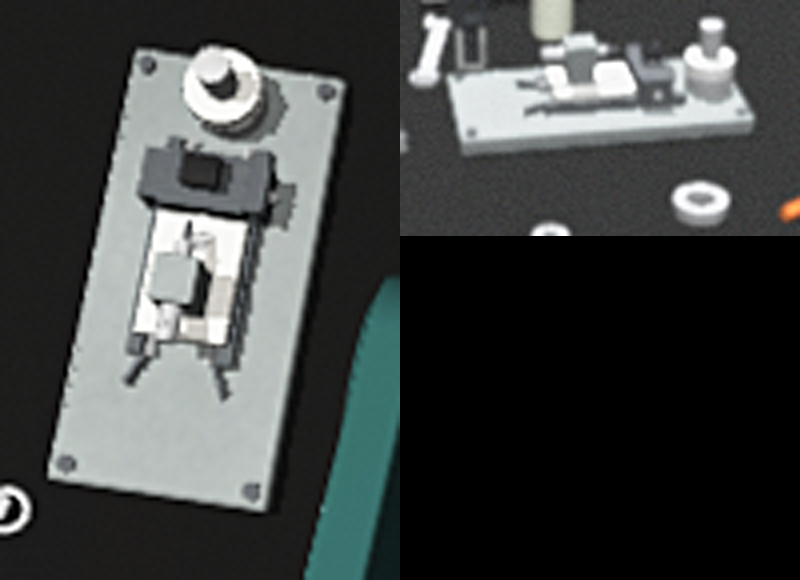

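The plate sits square in the gauge slide, with its leading end on the stop. It has not sprung back, and the gripper is clear.

```bash
python3 -c "
from station import arm
print(arm.job_done())"
```

```text
the job is handed in; nothing more can be done
None
```

The plate is out of the parking slide and home in the gauge's dovetail; its catch held against a 4.4 N tug back. I let go, moved the arm clear and handed the job in at about 28 s; no verdict came back.

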